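# Stack and bed the layers on the setting post

### The job

Build up the sprung setting post on the counter: slide the beech spacer onto the post first, the nickel clamp ring on top of it, and then the brass cap over the post. With the cap on, press it straight down with about 12 newtons for about one second to bed the stack, then let go and leave it standing; never load the post with more than 20 newtons. Leave the copper spare ring and everything else on the counter where it is.

Things in the scene. Friction and masses are not known exactly. Their poses are not given: they have to be found in the camera images.
- setting_post: Setting post, fixed: dark round base 90 mm across, 15 mm thick, upright chrome post 12 mm in diameter. On it a brass collar (26 mm across) carries a black seat (33 mm across) on a stiff spring. The collar is set anew each time and does not move under load: the seat's top is 25 to 37 mm above the base's underside, its height not reported. Origin: centre of the base's underside, z up.
- post_tip (a point): Top of the chrome post, on its axis, 83 mm above the underside of the base; the last 6 mm taper from 12 to 7 mm diameter. The sprung seat below it gives only a little under the loads of this job: how far is best felt.
- spacer: Beech spacer, a plain pale wooden ring lying flat: 40 mm outside diameter, 15 mm bore, 20 mm high, about 30 g. Origin: centre of its underside, z up along the bore.
- clamp_ring: Nickel clamp ring, a pale silvery metal ring lying flat: 40 mm outside diameter, 15 mm bore, 14 mm high, 95 to 150 g. Origin: centre of its underside, z up along the bore.
- cap: Brass cap, a yellow metal cylinder 36 mm in diameter and 44 mm high, standing with its closed top up; a 15 mm bore, open below, goes 37 mm up into it (it never bottoms on the post in this job). Some 190 to 300 g. Origin: centre of its underside, z up along the bore.
- spare_ring: Copper spare ring, not part of the job: 40 mm outside diameter, 8 mm bore (too small for the post), 10 mm high. Lies among the parts. Origin: centre of its underside.
- dish: Smoky quartz ring dish, a round brown bowl 90 mm across, 30 mm high; bystander. Origin: centre of its underside.
- ring_stick: Beech ring stick, a tapered wooden rod about 305 mm long lying on two small feet along its x axis, thick handle end to +x; up to 33 mm high; bystander. Origin: on the counter under the rod, 130 mm from its thin end.
- sizer_a: Chrome finger sizer, a ring 24 mm across, 7 mm high, with a flat tab reaching 45 mm along +x; bystander. Origin: centre of the ring's underside.
- sizer_b: Chrome finger sizer, a ring 28 mm across, 7 mm high, with a flat tab reaching 47 mm along +x; bystander. Origin: centre of the ring's underside.
- loupe: Black eyepiece loupe standing on end, 30 mm diameter, 22 mm high; bystander. Origin: centre of its underside.
- gauge_hook: Brass hook stand, fixed, 245 mm tall on a 70 mm square foot, with a hoop of nickel ring gauges hanging from the hook on its -x side; keep clear of it. Origin: centre of the underside of the foot.
Things that resemble listed ones, but are neither listed nor needed, are in the scene too. Leave any black look-alike of the clamp_ring alone. There is more than one size of the cap; the job needs the larger.

How it is judged:
On the way, in this order (a step that is already met when the one before it is completed fails the run):
1. the spacer is on the post, down on the seat (horizontal distance between spacer and setting_post below 0.004 m and z of spacer in the frame of setting_post between 0.018 and 0.04 m and angle between spacer's own z axis and vertical below 0.08 rad), for 0.2 s.
2. the clamp ring is on the post, flat on the spacer (all of step 1 and horizontal distance between clamp_ring and setting_post below 0.004 m and z of clamp_ring in the frame of spacer between 0.0175 and 0.0225 m and angle between clamp_ring's own z axis and vertical below 0.08 rad), for 0.2 s.
3. the cap is over the post on the clamp ring and is pressed on it with 9 to 15 N for 0.5 s (all of step 2 and horizontal distance between cap and setting_post below 0.004 m and z of cap in the frame of clamp_ring between 0.0115 and 0.0165 m and angle between cap's own z axis and vertical below 0.08 rad and contact force between cap and clamp_ring between 9 and 15 N), for 0.5 s.
At the end, for the whole second after the job is handed in: From below: spacer, clamp ring, cap on the post, each within 4 mm of its axis and upright within 0.08 rad; each underside on the part below within 2.5 mm, the spacer's 18 to 40 mm above the base's underside; all at rest and let go (all of step 2 and horizontal distance between cap and setting_post below 0.004 m and z of cap in the frame of clamp_ring between 0.0115 and 0.0165 m and angle between cap's own z axis and vertical below 0.08 rad and linear speed of each of cap, clamp_ring, spacer below 0.02 m/s); the robot touches nothing.
It fails at once if the setting post (with its seat) is loaded with more than 20 N (contact force between setting_post and anything else above 20 N).
It fails at once if a bystander or the spare ring is moved by more than 20 mm (distance of any of dish, ring_stick, sizer_a, sizer_b, loupe, spare_ring from where it was at the start of the episode above 0.02 m).
It fails at once if the hook with the gauge set is pushed with more than 5 N (contact force between gauge_hook and anything else above 5 N).
It also fails if it takes over 72 s, if anything falls off the work surface, if the arm or the gripper's body presses on something with over 40 N, if the wrist force passes 120 N, or if a joint passes its speed limit or range.

### The arm

A 6-joint arm with a two-finger parallel gripper is mounted at the origin on the work surface. World frame = base frame: x ahead of the robot, y to its left, z up, the work surface at z = 0. Lengths are in m, angles in rad, forces in N, time in s.
With the tool pointing down it reaches from about 0.275 to 1 m from the base axis. Payload 8.4 kg.
Tool frame: the origin (TCP) lies where the fingers leave the gripper's body, on its centre line; the fingertips stand 73 mm ahead of it and the grasp point (between the pads) lies 54 mm ahead of it (manip.grip_depth is the distance from the TCP to the grasp point, in m); z points along the fingers, y is the line along which they close (so a half turn about z gives the same grasp; the last joint's range is limited). The gripper opens to 85 mm and grips with 20 to 120 N. Pads are 22 mm wide; open, the fingers measure 114 mm over their backs; the gripper's body (76 mm by 85 mm) begins 54 mm behind the grasp point. The pads swing forward as they close: fully open they stand 13 mm farther back than shut.
Start: joints at [1.193, 0.353, 1.633, -0, 1.155, -0.002], TCP at [0.229, 0.581, 0.304] pointing down, gripper open.
Joint ranges: [-2.63, 2.63], [-0.92, 2.1], [0.06, 2.66], [-1.3, 4.44], [0, 2.69], [-3.02, 3.02]. Speed limits (rad/s): [2.22, 2.22, 2.79, 3.14, 3.14, 3.14].

### API

Orientations are given as [roll, pitch, yaw] about the fixed x, y, z axes, in that order (R = Rz(yaw) Ry(pitch) Rx(roll)).
In Python, from station import readout, grab_frame, workorder, manip gives the robot as it stands.
- The arm moves only by the shell command python3 -m jog 'ROWS' [FORCE]. ROWS is JSON, one flat list of numbers, 7 for each row, row after row: the shift along the tool's x, y, z in m, then the turn, a rotation vector about the tool's x, y, z in rad, then the finger opening in m, from 0 to 0.0854. In form: [dx, dy, dz, ax, ay, az, grip, dx, dy, dz, ax, ay, az, grip, ...]. A call has 1 to 8 rows; each row is the pose to reach, as a shift and turn from the pose commanded when the call began, along the tool's axes at that moment; what a row does not reach only later rows make up. A row lasts 1/10 s, in which the tool goes at most 50 mm and 8.59 degrees, less where a joint would pass 70% of its speed; a pose out of reach is approached as far as the arm can. A call with a gripper value outside its range is refused whole. The fingers move at their own pace and stop on an object; FORCE is the grip in N (left out, the last holds). Time passes only in rows, so rows that repeat a pose let the fingers close. It gives the time, the measured TCP pose, the force, the opening and the grip force at its end, in the units of the state.
- readout.state(): the state, without advancing time (a new reading comes with each control period).
- grab_frame(name): name is "scene" or "top" or "wrist"; returns a dict with "img" (400x640x3 uint8, red, green, blue), "fx", "fy", "cx", "cy" (pixels), "R" (3x3) and "t" (3): a world point X has camera coordinates R X + t; the wrist camera has in their place "T_tool_cam" (4x4, takes a point from camera to tool coordinates, whose origin is the TCP and whose axes are the flange's). Camera axes: x right, y down, z forward; pixel columns grow to the right and rows downward; lengths in m; the calibration is good to about 2 mm. A picture is of the moment at which its call begins: read the wrist's pose just before it. There is no depth.
- workorder.job_done(): hands the job in; it is judged then, once.
The state is a dict: "time": time; "joints": joint angles; "qvel": joint speeds; "joint_efforts": joint torques, N m; "tool_pos": TCP position; "orientation": TCP orientation; "wrist_force": force on the tool from outside, world axes, zero at the start; "moment": the same for the moment, N m; "width": opening from 0.0 (shut) to 1.0 (fully open); "grasp_force": force on a finger pad.
Only numpy, scipy, OpenCV 4.12 (cv2) and the standard library are available. Lean on these libraries where they do the work, as an engineer would, in place of code of your own. Each camera call takes 0.05 s, during which the arm holds its last target. There are 200 camera calls.

## Working session

There is one attempt and no reset: what is moved stays moved. The work goes in short steps, Python scripts to look and compute and a shell command to move; the robot and the scene stay as the last step left them, time stands still between calls to the robot, and variables do not carry over. Pictures are saved under pics/ and viewed, at most 13 in all, crops included, and the job is handed in when it is done.

```bash
ls; mkdir -p pics
python3 - <<'E'
from station import readout, grab_frame, workorder, manip
import cv2,pickle
print(readout.state()); print(manip.grip_depth)
fs={}
for n in ("top","scene"):
    f=grab_frame(n); fs[n]=f
    cv2.imwrite(f"pics/{n}0.png",f["img"][:,:,::-1]); print(n,f["fx"],f["cx"],f["R"],f["t"])
pickle.dump(fs,open("f0.pkl","wb"))
E
```

```text
pics
{'time': 0.0, 'joints': array([ 1.19261599e+00,  3.53656587e-01,  1.63414191e+00,  2.76370288e-05,
        1.15522480e+00, -2.39008667e-03]), 'qvel': array([-0.00127039, -0.00091433,  0.00161419,  0.00077058,  0.0010774 ,
       -0.00077551]), 'joint_efforts': array([ 1.27716172e-03, -6.05256128e+01, -3.42072451e+01, -8.21924050e-05,
        9.31377697e-03, -4.74003940e-06]), 'tool_pos': array([0.22922521, 0.58103226, 0.30315302]), 'orientation': array([-3.14016208e+00, -2.86880112e-05,  2.76579121e+00]), 'wrist_force': array([-0.03430446,  0.06006475,  0.00574596]), 'moment': array([-0.06433106,  0.00522671, -0.00725705]), 'grasp_force': 0.0, 'width': 1.00185268422279}
0.0539
top 400.5366597003262 313.6905817029513 [[ 0.02725864 -0.99946942  0.01782811]
 [-0.99188133 -0.02925918 -0.12375515]
 [ 0.12421112 -0.01430998 -0.99215262]] [0.04156662 0.60209741 1.11562198]
scene 413.0779845927069 331.8632436746022 [[ 8.24514367e-01  5.65840901e-01  3.65353530e-04]
 [ 3.45029127e-01 -5.02246798e-01 -7.92907974e-01]
 [-4.48476265e-01  6.53890074e-01 -6.09341293e-01]] [-0.50533777 -0.11103787  1.29568698]
```

View pics/top0.png

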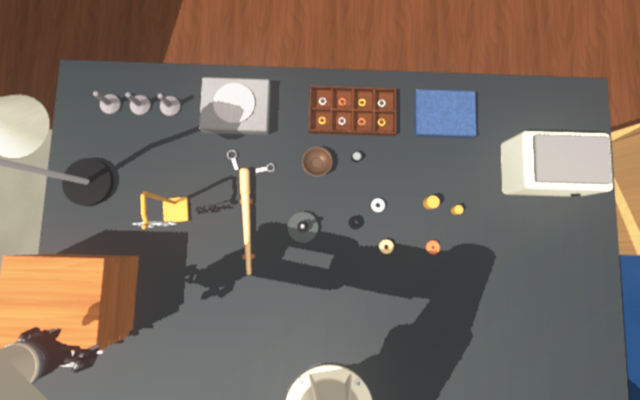

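View pics/scene0.png

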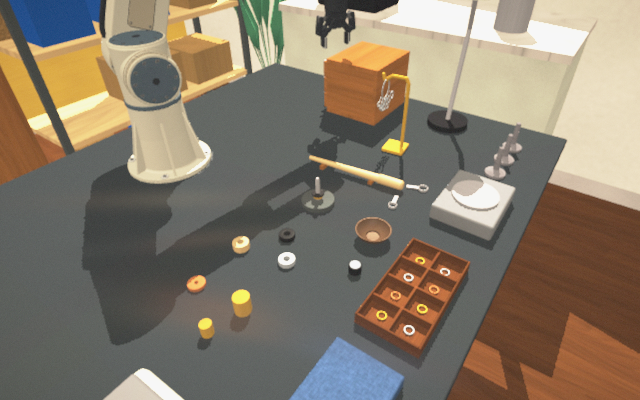

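The top view shows the post base at (303,227), spacer (386,246), nickel ring (378,205), black look-alike (357,222), large cap (432,202), small cap (458,210) and copper ring (433,247). The scene view agrees: spacer (241,244), nickel ring (287,260), large cap (242,303), post (318,190).

```bash
cat > h.py <<'E'
import numpy as np, cv2
from scipy.spatial.transform import Rotation as Ro
from station import readout, grab_frame, manip
def pose(s=None):
    s=s or readout.state(); T=np.eye(4); T[:3,:3]=Ro.from_euler('xyz',s['orientation']).as_matrix(); T[:3,3]=s['tool_pos']; return T
def cam(f,T=None):
    """world camera centre and rotation cam->world"""
    if 'R' in f: return -np.array(f['R']).T@f['t'], np.array(f['R']).T
    M=T@np.array(f['T_tool_cam']); return M[:3,3],M[:3,:3]
def ray(f,uv,T=None):
    c,R=cam(f,T); d=R@[(uv[0]-f['cx'])/f['fx'],(uv[1]-f['cy'])/f['fy'],1]; return c,d
def onz(f,uv,z,T=None):
    c,d=ray(f,uv,T); return c+d*(z-c[2])/d[2]
def proj(f,X,T=None):
    c,R=cam(f,T); p=R.T@(np.asarray(X)-c); return np.array([f['cx']+f['fx']*p[0]/p[2],f['cy']+f['fy']*p[1]/p[2]])
def delta(xyz,T=None):
    """tool-frame shift taking TCP to world xyz"""
    T=pose() if T is None else T; return np.round(T[:3,:3].T@(np.asarray(xyz)-T[:3,3]),4)
def yawdown(s): return s['orientation'][2]
E
python3 - <<'E'
from h import *
import pickle
fs=pickle.load(open('f0.pkl','rb'))
f=fs['top'];g=fs['scene']
P=dict(post_tip=((303,227),(318,179),.083),base=((303,227),(318,201),.015),spacer=((386,246),(241,240),.02),clamp=((378,205),(287,257),.014),cap=((432,202),(242,295),.044),small=((458,210),(206,322),.03),copper=((433,247),(196,282),.01),black=((357,222),(287,233),.014),dish=((317,161),(373,230),.03),loupe=((357,156),(355,265),.022),hook=((143,195),(395,75),.245))
for k,(a,b,z) in P.items(): print(k,onz(f,a,z)[:2].round(3),onz(g,b,z)[:2].round(3))
w=grab_frame('wrist'); print(np.array(w['T_tool_cam']).round(4),w['fx'],w['cx'],w['cy'])
print(delta([.45,-.17,.30]))
E
```

```text
post_tip [0.503 0.086] [0.513 0.082]
base [0.506 0.087] [0.515 0.077]
spacer [ 0.458 -0.154] [ 0.456 -0.152]
clamp [ 0.577 -0.131] [ 0.577 -0.129]
cap [ 0.587 -0.281] [ 0.589 -0.281]
small [ 0.567 -0.361] [ 0.569 -0.36 ]
copper [ 0.459 -0.293] [ 0.46  -0.295]
black [ 0.525 -0.07 ] [ 0.526 -0.067]
dish [0.699 0.052] [0.701 0.046]
loupe [ 0.719 -0.067] [ 0.722 -0.068]
hook [0.561 0.46 ] [0.527 0.451]
[[-4.000e-04 -9.603e-01 -2.790e-01  7.120e-02]
 [ 1.000e+00 -0.000e+00 -1.200e-03  7.000e-04]
 [ 1.100e-03 -2.790e-01  9.603e-01 -7.000e-02]
 [ 0.000e+00  0.000e+00  0.000e+00  1.000e+00]] 290.3307869725368 322.5410216358379 198.6220502701792
[-0.481  -0.6177  0.004 ]
```

```bash
python3 -m jog '[-0.03,-0.039,0.0,0,0,0.15,0.085,-0.06,-0.078,0.0,0,0,0.3,0.085,-0.09,-0.117,0.0,0,0,0.45,0.085,-0.12,-0.156,0.0,0,0,0.6,0.085,-0.15,-0.195,0.0,0,0,0.75,0.085,-0.18,-0.234,0,0,0,0.9,0.085,-0.21,-0.273,0,0,0,1.05,0.085,-0.24,-0.312,0,0,0,1.2,0.085]' 40
python3 -c "
from h import *
s=readout.state();print(s['tool_pos'],s['orientation'],s['joints'],delta([.48,-.145,.25]))"
```

```text
time: 0.95
tool_pos: [0.3381, 0.2012, 0.3039]
orientation: [3.141, -0.0, 1.56]
wrist_force: [1.4, 0.6, 0.4]
width: 0.993
grasp_force: 0.0
[0.33806202 0.20124794 0.30393457] [ 3.14120588e+00 -1.45269841e-04  1.56024137e+00] [ 5.33195010e-01 -2.23683227e-02  2.09219076e+00 -8.63237792e-05
  1.07136407e+00  5.43791327e-01] [-0.3447  0.1456  0.0539]
```

```bash
python3 -m jog '[-0.045,0.019,0.007,0,0,0,0.085,-0.09,0.038,0.014,0,0,0,0.085,-0.135,0.057,0.02,0,0,0,0.085,-0.18,0.076,0.027,0,0,0,0.085,-0.225,0.095,0.034,0,0,0,0.085,-0.27,0.114,0.041,0,0,-0.01,0.085,-0.31,0.13,0.048,0,0,-0.01,0.085,-0.345,0.146,0.054,0,0,-0.01,0.085]'
python3 - <<'E'
from h import *
import pickle
s=readout.state();T=pose(s);w=grab_frame('wrist');pickle.dump((w,T),open('w1.pkl','wb'))
cv2.imwrite('pics/w1.png',w['img'][:,:,::-1]);print(s['tool_pos'],s['orientation'],s['qvel'].round(3))
for n,p in dict(spacer=[.458,-.154,.02],clamp=[.577,-.131,.014],cap=[.587,-.281,.044],tip=[.505,.086,.083],black=[.525,-.07,.014]).items(): print(n,proj(w,p,T).round())
E
```

```text
time: 1.75
tool_pos: [0.4826, -0.145, 0.2494]
orientation: [-3.141, -0.0, 1.575]
wrist_force: [0.9, -0.4, 1.2]
width: 0.997
grasp_force: 0.0
[ 0.48258476 -0.14498779  0.24936717] [-3.14133948e+00 -5.38987933e-06  1.57470117e+00] [-0.589  0.447 -0.435  0.006 -0.018 -0.585]
spacer [300. 192.]
clamp [411. 171.]
cap [416. 309.]
tip [ 360. -150.]
black [365. 111.]
```

View pics/w1.png

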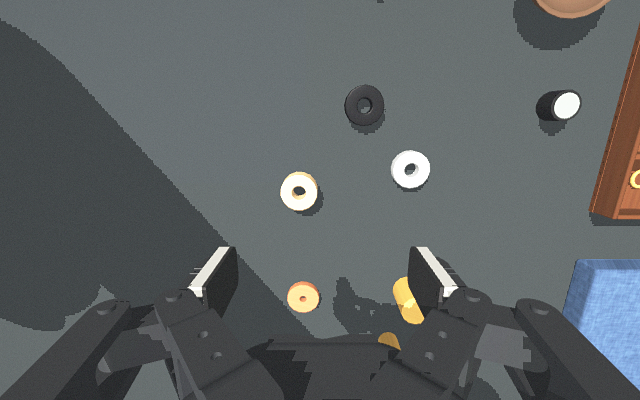

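Wrist view: spacer at (299,191), nickel ring (411,170), black look-alike (364,106), large cap (410,300) behind the right finger, copper (303,297). These match the coarse positions.

```bash
cat >> h.py <<'E'
def blob(f,uv,z,T=None,r=30,th=140):
    """centre of bright blob near uv -> world at height z, and size"""
    m=(f['img'].max(2)>th).astype(np.uint8); k=np.zeros_like(m); cv2.circle(k,(int(uv[0]),int(uv[1])),r,1,-1)
    cs,_=cv2.findContours(m*k,cv2.RETR_EXTERNAL,cv2.CHAIN_APPROX_NONE); c=max(cs,key=cv2.contourArea)
    e=cv2.fitEllipse(c); return onz(f,e[0],z,T).round(4),np.round(e[0],1),np.round(e[1],1)
def sh(xyz): print('shift',delta(xyz))
E
python3 - <<'E'
from h import *
s=readout.state();T=pose(s);w=grab_frame('wrist')
a=blob(w,proj(w,[.458,-.154,.02],T),.018,T);b=blob(w,proj(w,[.577,-.131,.014],T),.012,T)
print(a,b,s['tool_pos'],s['qvel'].round(3)); sh([*a[0][:2],.066])
E
```

```text
(array([ 0.457 , -0.1527,  0.018 ]), array([296., 187.]), array([36.4, 39.1])) (array([ 0.5758, -0.1293,  0.012 ]), array([407.6, 164.7]), array([37.4, 38.7])) [ 0.48502873 -0.14865895  0.24901335] [ 0.07  -0.051  0.055  0.018  0.02   0.11 ]
shift [-0.0062 -0.0269  0.1832]
```

```bash
python3 -m jog '[-0.003,-0.014,0.04,0,0,0,0.085,-0.006,-0.027,0.08,0,0,0,0.085,-0.006,-0.027,0.115,0,0,0,0.085,-0.006,-0.027,0.115,0,0,0,0.085,-0.006,-0.027,0.115,0,0,0,0.085]'
python3 - <<'E'
from h import *
s=readout.state();T=pose(s);w=grab_frame('wrist')
a=blob(w,proj(w,[.457,-.1527,.02],T),.019,T,45)
print(a,s['tool_pos'],s['qvel'].round(3)); sh([*a[0][:2],.074]); cv2.imwrite('pics/w2.png',w['img'][:,:,::-1])
E
```

```text
time: 2.35
tool_pos: [0.4554, -0.1484, 0.1352]
orientation: [-3.14, -0.0, 1.576]
wrist_force: [0.5, 0.2, 0.4]
width: 0.993
grasp_force: 0.0
(array([ 0.4565, -0.1513,  0.019 ]), array([324.4, 226.9]), array([56.3, 60.2])) [ 0.45543122 -0.14838485  0.135227  ] [ 0.001 -0.034 -0.028  0.     0.003 -0.002]
shift [-0.0026  0.0001  0.0621]
```

```bash
python3 -m jog '[-0.003,0.001,0.03,0,0,0,0.085,-0.003,0.001,0.055,0,0,0,0.085,-0.003,0.001,0.061,0,0,0,0.085,-0.003,0.001,0.061,0,0,0,0.03,-0.003,0.001,0.061,0,0,0,0.03,-0.003,0.001,0.061,0,0,0,0.03,-0.003,0.001,0.061,0,0,0,0.03,-0.003,0.001,0.061,0,0,0,0.03]' 40
python3 -m jog '[0,0,0,0,0,0,0.03,0,0,0,0,0,0,0.03,0,0,0,0,0,0,0.03]'
```

```text
time: 3.2
tool_pos: [0.4573, -0.152, 0.0755]
orientation: [3.139, 0.001, 1.576]
wrist_force: [-2.5, 1.5, 12.3]
width: 0.455
grasp_force: 38.6
time: 3.5
tool_pos: [0.4574, -0.152, 0.0755]
orientation: [3.139, 0.001, 1.576]
wrist_force: [-1.0, 0.7, 11.8]
width: 0.452
grasp_force: 38.6
```

```bash
python3 -m jog '[0,0,-0.04,0,0,0,0.03,0,0,-0.09,0,0,0,0.03,0.03,0.008,-0.13,0,0,0,0.03,0.07,0.017,-0.17,0,0,0,0.03,0.11,0.026,-0.19,0,0,0,0.03,0.155,0.034,-0.19,0,0,0,0.03,0.2,0.042,-0.19,0,0,0,0.03,0.238,0.048,-0.19,0,0,0,0.03]'
python3 -m jog '[0,0,0,0,0,0,0.03,0,0,0,0,0,0,0.03,0,0,0,0,0,0,0.03]'
python3 - <<'E'
from h import *
import pickle
s=readout.state();T=pose(s);w=grab_frame('wrist');pickle.dump((w,T),open('w3.pkl','wb'))
print(s['tool_pos'],s['qvel'].round(3),proj(w,[.505,.086,.083],T),proj(w,[.505,.086,0.0],T)); cv2.imwrite('pics/w3.png',w['img'][:,:,::-1])
E
```

```text
time: 4.3
tool_pos: [0.5035, 0.0888, 0.2653]
orientation: [3.139, -0.001, 1.576]
wrist_force: [0.5, 0.0, 0.2]
width: 0.457
grasp_force: 40.7
time: 4.6
tool_pos: [0.5029, 0.0857, 0.2642]
orientation: [3.142, 0.0, 1.576]
wrist_force: [0.1, -0.2, -0.2]
width: 0.451
grasp_force: 40.7
[0.50294005 0.08574069 0.26415834] [-0.017  0.002  0.001  0.002 -0.     0.001] [324.98937468 196.48726894] [324.51544379 177.11783424]
```

View pics/w3.png

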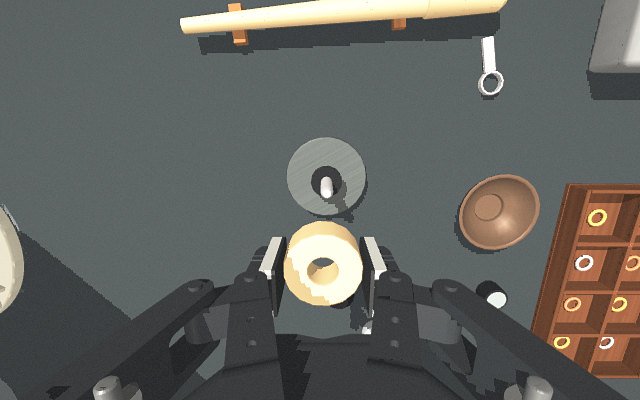

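Wrist view: post tip at about (326,192), base centre about (327,176), held spacer centred at about (322,265) with its bore at (323,268). I'll enlarge this for precision.

Run:
```python
from h import *
import pickle
w,T=pickle.load(open('w3.pkl','rb'))
c=w['img'][130:312,270:380,::-1]; c=cv2.resize(c,None,fx=3.2,fy=3.2,interpolation=cv2.INTER_NEAREST); c=cv2.convertScaleAbs(c,alpha=1.3,beta=20)
# overlays: expected held spacer in tool frame
def circ(Xc,r,col):
    for a in np.linspace(0,6.28,60):
        p=(proj(w,Xc+T[:3,:3]@[r*np.cos(a),r*np.sin(a),0],T)-[270,130])*3.2; cv2.circle(c,(int(p[0]),int(p[1])),1,col,-1)
o=T[:3,3]
circ(o+T[:3,:3]@[0,0,.0555],.02,(0,0,255)); circ(o+T[:3,:3]@[0,0,.0555],.0075,(0,0,255))
circ(np.array([.505,.086,.015]),.045,(0,255,0)); circ(np.array([.505,.086,.083]),.0035,(255,0,255));circ(np.array([.505,.086,.077]),.006,(255,0,0))
cv2.imwrite('pics/c3.png',c)
```

```text
(no output)
```

View pics/c3.png

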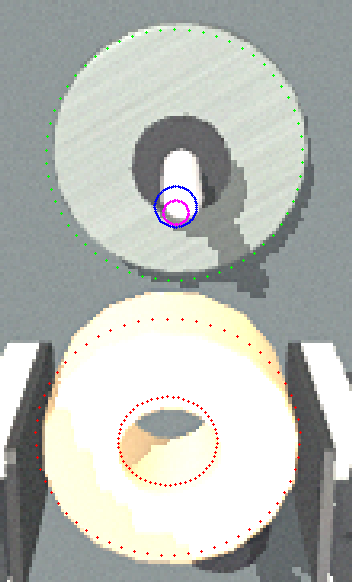

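Run:
```python
from h import *
import pickle
w,T=pickle.load(open('w3.pkl','rb'))
g=cv2.cvtColor(w['img'],cv2.COLOR_RGB2GRAY)
for v in (183,186,189,192,195,198,200,202,204): print(v,g[v,314:340])
h=cv2.GaussianBlur(g,(3,3),0)
# base rim radial edges from centre
c=np.array([326.5,175.5]);pts=[]
for a in np.deg2rad(np.arange(150,390,6)):   # image angles: left, top, right side
    rr=np.arange(34,46,.25); p=c+np.outer(rr,[np.cos(a),np.sin(a)])
    v=cv2.remap(h,p[:,0].astype(np.float32)[None],p[:,1].astype(np.float32)[None],cv2.INTER_LINEAR)[0].astype(float)
    i=np.argmin(np.gradient(v)); pts.append(p[i])
e=cv2.fitEllipse(np.float32(pts)); print(e,onz(w,e[0],.015,T))
for nm,f in pickle.load(open('f0.pkl','rb')).items(): 
    q=proj(f,[.506,.087,.083]).astype(int); gg=cv2.cvtColor(f['img'],cv2.COLOR_RGB2GRAY); print(nm,q); print(gg[q[1]-8:q[1]+9,q[0]-10:q[0]+11])
```

```text
183 [ 64  67  64  65  60  60  85 229 227 228 224 226 221 214 205 198 180 160
  81  59  61  62  69  63  65  64]
186 [ 62  62  64  64  59  58 126 229 228 227 225 226 225 221 212 200 187 166
 122  44  43  65  66  67  64  61]
189 [ 59  63  63  64  61  57 127 233 236 240 242 243 243 242 232 220 196 175
 150  38  38  41  37  69  64  75]
192 [154 110  64  61  62  54 131 234 242 252 255 255 255 255 255 255 249 175
 160  74  38  42  40  58  94  95]
195 [153 157 162 153 152  85  62 121 198 255 255 255 255 255 255 255 233 164
  96  89  95  94  97  95  90  98]
198 [146 150 147 145 147 151 151 151  96  92  99 108 127 135 101  94  87  93
  93  95  95  95  91  88  90  92]
200 [148 146 147 151 154 149 151 153 152 159  94  88  95  91  96  95  96  97
  94  94  95  89  91  93  95  98]
202 [152 152 146 147 153 154 152 146 148 149 148 148 150 153  93  92  91  91
  93  98  93  92  96  98  92  93]
204 [152 153 158 152 150 150 150 151 150 153 151 149 149 148 142 147 152 151
 153 154 152  92  91  96  92  94]
((325.7576904296875, 175.92233276367188), (77.92820739746094, 78.5687484741211), 113.57666015625) [0.
[... 2389 characters left out ...]
7  67  70  68  68  66  68 116 233 244 221 119  68  70  66  69
   68  69  68]
 [ 69  63  70  69  68  65  68  69  69 136 188 198 176 124  78  67  68  66
   68  70  69]
 [ 70  66  69  69  68  73  64  66  69 143 166 170 162 125  85  69  68  71
   68  70  67]
 [ 68  71  65  68  70  68  73  70  67 144 166 162 158 130  85  70  67  69
   70  71  69]
 [ 69  67  67  69  68  68  71  69  67 142 166 162 158 126  84  69  68  69
   68  69  69]
 [ 79  69  70  71  69  71  71  70  68 142 168 163 157 128  86  70  68  71
   72  69  74]
 [ 94  76  71  70  70  67  72  72  72 140 164 160 156 130  93  71  67  71
   68  72  73]
 [104  94  77  71  71  71  68  70  71 132 158 161 158 138  93  71  71  68
   73  69  72]]
```

Measured on the wrist view: post axis at (0.506,0.089), with base and tip agreeing. The held spacer is about 1 mm off the tool axis in −x.

```bash
python3 -m jog '[0.0044,0.0029,0.03,0,0,0,0.03,0.0044,0.0029,0.07,0,0,0,0.03,0.0044,0.0029,0.097,0,0,0,0.03,0.0044,0.0029,0.097,0,0,0,0.03,0.0044,0.0029,0.097,0,0,0,0.03]'
python3 -m jog '[0,0,0.003,0,0,0,0.03,0,0,0.006,0,0,0,0.03,0,0,0.009,0,0,0,0.03,0,0,0.009,0,0,0,0.03]'
python3 - <<'E'
from h import *
s=readout.state();T=pose(s);w=grab_frame('wrist')
print(s['tool_pos'],s['wrist_force'])
c=w['img'][150:350,220:430,::-1]; c=cv2.resize(c,None,fx=3,fy=3,interpolation=cv2.INTER_NEAREST);cv2.imwrite('pics/c4.png',c)
E
```

```text
time: 5.15
tool_pos: [0.5062, 0.09, 0.1672]
orientation: [-3.141, 0.0, 1.574]
wrist_force: [-0.3, -0.2, 1.2]
width: 0.452
grasp_force: 40.7
time: 5.55
tool_pos: [0.5061, 0.0909, 0.158]
orientation: [3.141, -0.0, 1.576]
wrist_force: [-0.6, -0.9, -0.4]
width: 0.453
grasp_force: 40.7
[0.50613784 0.09088973 0.15803935] [-0.6480708  -0.93353379 -0.36426406]
```

View pics/c4.png

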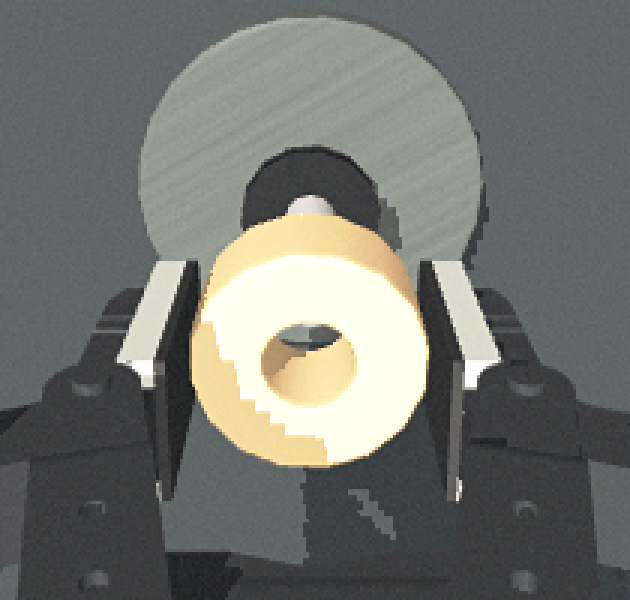

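The spacer's bore centre (col 309) lines up with the post (col 310), and the tip is just showing in the bore at (310,332). I'll lower by feel.

```bash
python3 -m jog '[0,0,0.003,0,0,0,0.03,0,0,0.006,0,0,0,0.03,0,0,0.006,0,0,0,0.03]'; python3 -m jog '[0,0,0.003,0,0,0,0.03,0,0,0.006,0,0,0,0.03,0,0,0.006,0,0,0,0.03]'
```

```text
time: 5.9
tool_pos: [0.5059, 0.0909, 0.1514]
orientation: [-3.141, 0.0, 1.576]
wrist_force: [0.6, -0.7, -0.2]
width: 0.448
grasp_force: 40.7
time: 6.2
tool_pos: [0.5059, 0.0908, 0.1454]
orientation: [-3.141, 0.0, 1.576]
wrist_force: [-0.2, 0.9, 0.0]
width: 0.452
grasp_force: 40.7
```

```bash
python3 -m jog '[0,0,0.006,0,0,0,0.03,0,0,0.012,0,0,0,0.03,0,0,0.018,0,0,0,0.03,0,0,0.024,0,0,0,0.03,0,0,0.029,0,0,0,0.03,0,0,0.029,0,0,0,0.03]'; for i in 1 2 3; do python3 -m jog '[0,0,0.001,0,0,0,0.03,0,0,0.002,0,0,0,0.03,0,0,0.002,0,0,0,0.03]' | egrep 'pos|force'; done
```

```text
time: 6.8
tool_pos: [0.5057, 0.0908, 0.116]
orientation: [-3.14, 0.0, 1.576]
wrist_force: [-0.4, 0.5, -0.1]
width: 0.452
grasp_force: 40.7
tool_pos: [0.5062, 0.0909, 0.115]
wrist_force: [-0.7, -1.0, 0.2]
grasp_force: 40.7
tool_pos: [0.5061, 0.0909, 0.1128]
wrist_force: [-0.7, 0.0, -1.0]
grasp_force: 40.7
tool_pos: [0.5063, 0.0909, 0.1111]
wrist_force: [-1.5, -0.0, 6.2]
grasp_force: 41.3
```

```bash
python3 -m jog '[0,0,-0.0007,0,0,0,0.03,0,0,-0.0007,0,0,0,0.06,0,0,-0.0007,0,0,0,0.07,0,0,-0.0007,0,0,0,0.085,0,0,-0.0007,0,0,0,0.085,0,0,-0.03,0,0,0,0.085,0,0,-0.08,0,0,0,0.085,0,0,-0.12,0,0,0,0.085]'
python3 - <<'E'
from h import *
print(readout.state()['width']);sh([.576,-.130,.20]); w=grab_frame('wrist');cv2.imwrite('pics/w5.png',w['img'][:,:,::-1])
E
```

```text
time: 8.5
tool_pos: [0.506, 0.0909, 0.2326]
orientation: [-3.141, 0.0, 1.576]
wrist_force: [0.1, -0.2, 0.5]
width: 0.989
grasp_force: 0.0
0.9894723190419662
shift [-0.2212  0.0689  0.0326]
```

View pics/w5.png

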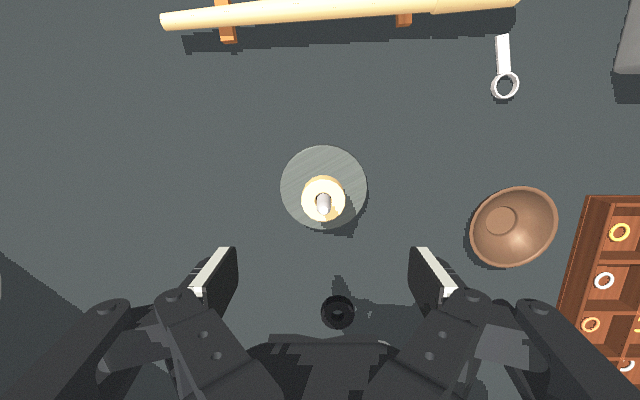

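The spacer sits on the post at (323,199), standing on the base with the tip through its bore. Next is the nickel ring.

```bash
python3 -m jog '[-0.045,0.014,0,0,0,0,0.085,-0.09,0.028,0,0,0,0,0.085,-0.135,0.042,0,0,0,0,0.085,-0.18,0.056,0.03,0,0,0,0.085,-0.221,0.069,0.06,0,0,0,0.085,-0.221,0.069,0.097,0,0,0,0.085,-0.221,0.069,0.097,0,0,0,0.085,-0.221,0.069,0.097,0,0,0,0.085]'
python3 - <<'E'
from h import *
s=readout.state();T=pose(s);w=grab_frame('wrist')
a=blob(w,proj(w,[.5758,-.1293,.014],T),.013,T,45)
print(a,s['tool_pos'],s['qvel'].round(3)); sh([*a[0][:2],.0755])
E
```

```text
time: 9.35
tool_pos: [0.5755, -0.1295, 0.1335]
orientation: [-3.139, -0.001, 1.575]
wrist_force: [0.2, 0.6, 0.4]
width: 0.994
grasp_force: 0.0
(array([ 0.5769, -0.1282,  0.013 ]), array([325. , 219.1]), array([55.4, 56.9])) [ 0.57552015 -0.12948492  0.13347397] [ 0.018 -0.045 -0.02   0.     0.     0.001]
shift [0.0011 0.0005 0.0593]
```

```bash
python3 -m jog '[-0.0005,0.001,0.03,0,0,0,0.085,-0.0005,0.001,0.05,0,0,0,0.085,-0.0005,0.001,0.0565,0,0,0,0.085,-0.0005,0.001,0.0565,0,0,0,0.03,-0.0005,0.001,0.0565,0,0,0,0.03,-0.0005,0.001,0.0565,0,0,0,0.03,-0.0005,0.001,0.0565,0,0,0,0.03,-0.0005,0.001,0.0565,0,0,0,0.03]' 40
python3 -m jog '[0,0,0,0,0,0,0.03,0,0,0,0,0,0,0.03]'
python3 -m jog '[0,0,-0.04,0,0,0,0.03,0,0,-0.09,0,0,0,0.03,0.03,-0.008,-0.13,0,0,0,0.03,0.07,-0.02,-0.17,0,0,0,0.03,0.11,-0.034,-0.19,0,0,0,0.03,0.15,-0.048,-0.19,0,0,0,0.03,0.19,-0.06,-0.19,0,0,0,0.03,0.22,-0.07,-0.19,0,0,0,0.03]'
python3 -m jog '[0,0,0,0,0,0,0.03,0,0,0,0,0,0,0.03,0,0,0,0,0,0,0.03]'
python3 - <<'E'
from h import *
import pickle
s=readout.state();T=pose(s);w=grab_frame('wrist');pickle.dump((w,T),open('w6.pkl','wb'))
sh([.5058,.0901,.18])
c=w['img'][130:312,270:380,::-1]; c=cv2.resize(c,None,fx=3.2,fy=3.2,interpolation=cv2.INTER_NEAREST)
def circ(Xc,r,col):
    for a in np.linspace(0,6.28,60):
        p=(proj(w,Xc+T[:3,:3]@[r*np.cos(a),r*np.sin(a),0],T)-[270,130])*3.2; cv2.circle(c,(int(p[0]),int(p[1])),1,col,-1)
o=T[:3,3]
for z in (.063,): circ(o+T[:3,:3]@[0,0,z],.02,(0,0,255)); circ(o+T[:3,:3]@[0,0,z],.0075,(0,0,255))
circ(np.array([.5061,.089,.015]),.045,(0,255,0)); circ(np.array([.5061,.089,.077]),.006,(255,0,0))
cv2.imwrite('pics/c6.png',c)
E
```

```text
time: 10.2
tool_pos: [0.5781, -0.1303, 0.079]
orientation: [3.139, 0.0, 1.576]
wrist_force: [-1.2, 2.1, 8.6]
width: 0.439
grasp_force: 39.3
time: 10.4
tool_pos: [0.5781, -0.1303, 0.079]
orientation: [3.139, 0.0, 1.576]
wrist_force: [-1.0, 2.4, 8.7]
width: 0.444
grasp_force: 39.3
time: 11.2
tool_pos: [0.5052, 0.0913, 0.2685]
orientation: [3.14, -0.001, 1.576]
wrist_force: [0.9, 0.7, -0.4]
width: 0.434
grasp_force: 41.2
time: 11.5
tool_pos: [0.5064, 0.0888, 0.2677]
orientation: [3.141, 0.0, 1.576]
wrist_force: [0.9, 0.0, -1.1]
width: 0.437
grasp_force: 41.2
shift [ 0.0015 -0.0007  0.0876]
```

View pics/c6.png

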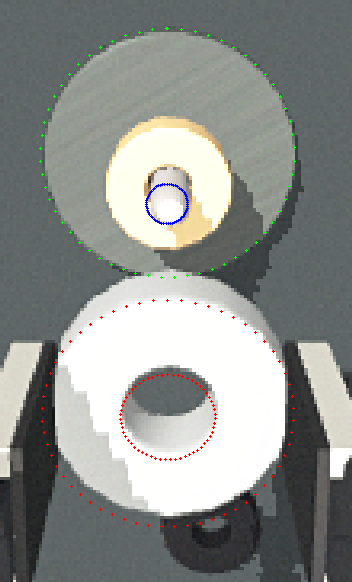

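Post/base overlays at (0.506,0.089) fit well, and the spacer is centred at (168,180). The held ring's bore (168,413) sits within 0.5 mm of the tool axis. Lowering.

```bash
python3 -m jog '[0.0005,0,0.03,0,0,0,0.03,0.0005,0,0.07,0,0,0,0.03,0.0005,0,0.1,0,0,0,0.03,0.0005,0,0.1,0,0,0,0.03,0.0005,0,0.1,0,0,0,0.03]'|egrep 'pos|wri'
for i in 1 2 3; do python3 -m jog '[0,0,0.002,0,0,0,0.03,0,0,0.004,0,0,0,0.03,0,0,0.004,0,0,0,0.03]'|egrep 'pos|wri'; done
```

```text
tool_pos: [0.5064, 0.0892, 0.1676]
wrist_force: [1.0, 0.3, -0.8]
tool_pos: [0.5066, 0.0899, 0.1643]
wrist_force: [1.2, -0.6, -0.8]
tool_pos: [0.506, 0.0899, 0.1592]
wrist_force: [0.6, -0.9, -1.2]
tool_pos: [0.5059, 0.0899, 0.155]
wrist_force: [0.2, 0.5, -0.5]
```

```bash
for i in 1 2 3; do python3 -m jog '[0,0,0.002,0,0,0,0.03,0,0,0.005,0,0,0,0.03,0,0,0.005,0,0,0,0.03]'|egrep 'pos|wri'; done;  for i in 1 2 ; do python3 -m jog '[0,0,0.001,0,0,0,0.03,0,0,0.0015,0,0,0,0.03,0,0,0.0015,0,0,0,0.03]'|egrep 'pos|wri'; done
```

```text
tool_pos: [0.5059, 0.0898, 0.15]
wrist_force: [-0.5, -0.1, -1.5]
tool_pos: [0.5059, 0.0898, 0.145]
wrist_force: [0.8, 0.2, -1.2]
tool_pos: [0.5059, 0.0898, 0.14]
wrist_force: [0.3, 0.6, -0.8]
tool_pos: [0.5061, 0.0899, 0.1388]
wrist_force: [-0.1, -0.6, -2.0]
tool_pos: [0.5061, 0.0899, 0.1373]
wrist_force: [-0.4, -0.5, -1.7]
```

```bash
for i in 1 2 ; do python3 -m jog '[0,0,0.0005,0,0,0,0.03,0,0,0.001,0,0,0,0.03,0,0,0.001,0,0,0,0.03]'|egrep 'pos|wri'; done
```

```text
tool_pos: [0.5061, 0.0899, 0.1363]
wrist_force: [-0.3, 0.2, -1.7]
tool_pos: [0.5062, 0.0899, 0.1354]
wrist_force: [-0.3, -0.1, -0.3]
```

```bash
python3 -m jog '[0,0,0.0003,0,0,0,0.03,0,0,0.0006,0,0,0,0.03,0,0,0.0006,0,0,0,0.03]'|egrep 'pos|wri'
```

```text
tool_pos: [0.5063, 0.0899, 0.135]
wrist_force: [-0.4, -0.6, 2.5]
```

```bash
python3 -m jog '[0,0,-0.0003,0,0,0,0.05,0,0,-0.0003,0,0,0,0.07,0,0,-0.0003,0,0,0,0.085,0,0,-0.0003,0,0,0,0.085,0,0,-0.03,0,0,0,0.085,0,0,-0.07,0,0,0,0.085,0,0,-0.1,0,0,0,0.085,-0.04,0.01,-0.12,0,0,0,0.085]'
python3 - <<'E'
from h import *
s=readout.state();T=pose(s);w=grab_frame('wrist')
print(blob(w,proj(w,[.506,.0895,.07],T),.07,T,45),proj(w,[.506,.0895,.07],T))
sh([.588,-.281,.20]); cv2.imwrite('pics/w7.png',w['img'][:,:,::-1])
E
```

```text
time: 16.15
tool_pos: [0.5165, 0.0522, 0.2571]
orientation: [3.139, -0.001, 1.579]
wrist_force: [0.3, -0.1, 0.1]
width: 0.996
grasp_force: 0.0
(array([0.5054, 0.0973, 0.07  ]), array([309.9, 145.7]), array([72.9, 81.2])) [310.65294505 154.62054584]
shift [-0.3277  0.0657  0.0608]
```

View pics/w7.png

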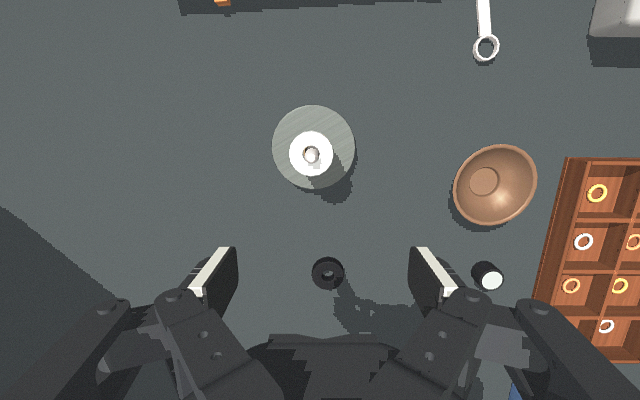

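The nickel ring is stacked on the spacer at (311,153), and nothing else has moved. Now the cap.

```bash
python3 -m jog '[-0.045,0.009,0,0,0,0,0.085,-0.09,0.018,0,0,0,0,0.085,-0.135,0.027,0,0,0,0,0.085,-0.18,0.036,0.02,0,0,0,0.085,-0.225,0.045,0.03,0,0,0,0.085,-0.27,0.054,0.04,0,0,0,0.085,-0.3,0.06,0.05,0,0,0,0.085,-0.327,0.066,0.06,0,0,0,0.085]'|egrep pos
python3 -m jog '[0,0,0,0,0,0,0.085,0,0,0,0,0,0,0.085,0,0,0,0,0,0,0.085]'|egrep pos
python3 - <<'E'
from h import *
s=readout.state();T=pose(s);w=grab_frame('wrist');im=cv2.cvtColor(w['img'],cv2.COLOR_RGB2HSV)
q=proj(w,[.588,-.281,.044],T)
m=((im[...,0]>15)&(im[...,0]<35)&(im[...,1]>120)&(im[...,2]>60)).astype(np.uint8)
n,l,st,ce=cv2.connectedComponentsWithStats(m)
print(q); 
for i in range(1,n):
    if st[i,4]>80: print(st[i],ce[i],onz(w,ce[i],.044,T))
c=w['img'][150:400,220:460,::-1]; c=cv2.resize(c,None,fx=2.4,fy=2.4,interpolation=cv2.INTER_NEAREST)
for a in np.linspace(0,6.28,60):
    p=(proj(w,[.588+.018*np.cos(a),-.281+.018*np.sin(a),.044],T)-[220,150])*2.4; cv2.circle(c,(int(p[0]),int(p[1])),1,(0,0,255),-1)
cv2.imwrite('pics/c8.png',c);print(s['tool_pos'])
E
```

```text
tool_pos: [0.5838, -0.2788, 0.1938]
tool_pos: [0.5838, -0.2759, 0.1948]
[327.89455374 213.38945846]
[307 183  42  28 440] [326.63863636 192.84545455] [ 0.58683701 -0.26388457  0.044     ]
[294 263  27  40 656] [309.52896341 280.47713415] [ 0.57275454 -0.34237346  0.044     ]
[ 0.58381306 -0.27587985  0.19484816]
```

View pics/c8.png

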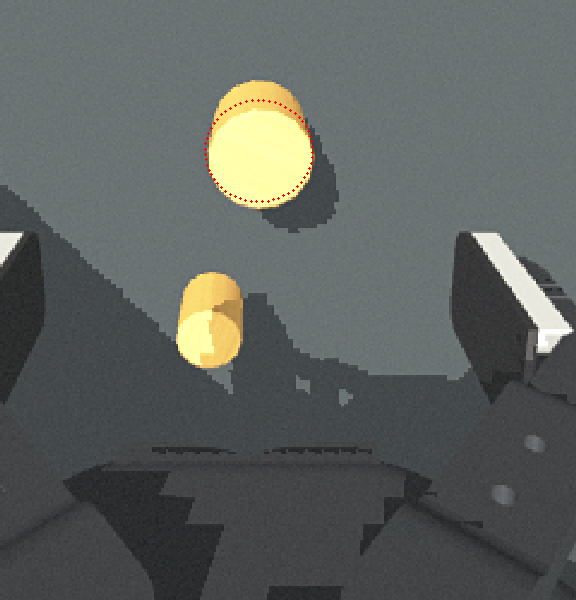

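The larger cap's top face is centred at crop (261,157), which puts it at (0.588,−0.283). The small cap at (210,340) is well clear of the fingers.

```bash
python3 -m jog '[-0.007,0.004,0.03,0,0,0,0.085,-0.007,0.004,0.07,0,0,0,0.085,-0.007,0.004,0.1,0,0,0,0.085,-0.007,0.004,0.106,0,0,0,0.085,-0.007,0.004,0.106,0,0,0,0.028,-0.007,0.004,0.106,0,0,0,0.028,-0.007,0.004,0.106,0,0,0,0.028,-0.007,0.004,0.106,0,0,0,0.028]' 60
python3 -m jog '[0,0,0,0,0,0,0.028,0,0,0,0,0,0,0.028,0,0,0,0,0,0,0.028]'; python3 -c "
from h import *
sh([.506,.0895,.30])"
```

```text
time: 18.15
tool_pos: [0.5891, -0.2841, 0.0911]
orientation: [3.139, 0.001, 1.576]
wrist_force: [-0.8, 2.0, 6.0]
width: 0.404
grasp_force: 59.1
time: 18.45
tool_pos: [0.5891, -0.2841, 0.0911]
orientation: [3.139, 0.001, 1.576]
wrist_force: [-0.7, 0.5, 7.3]
width: 0.403
grasp_force: 59.2
shift [ 0.3738 -0.0807 -0.2096]
```

```bash
python3 -m jog '[0,0,-0.04,0,0,0,0.028,0,0,-0.09,0,0,0,0.028,0.02,-0.004,-0.13,0,0,0,0.028,0.06,-0.012,-0.16,0,0,0,0.028,0.1,-0.021,-0.18,0,0,0,0.028,0.14,-0.03,-0.2,0,0,0,0.028,0.18,-0.039,-0.21,0,0,0,0.028,0.22,-0.048,-0.21,0,0,0,0.028]'|egrep 'pos|for|wid'
python3 -m jog '[0.04,-0.009,0,0,0,0,0.028,0.08,-0.017,0,0,0,0,0.028,0.12,-0.026,0,0,0,0,0.028,0.153,-0.033,0,0,0,0,0.028,0.153,-0.033,0,0,0,0,0.028,0.153,-0.033,0,0,0,0,0.028,0.153,-0.033,0,0,0,0,0.028,0.153,-0.033,0,0,0,0,0.028]'
python3 - <<'E'
from h import *
import pickle
s=readout.state();T=pose(s);w=grab_frame('wrist');pickle.dump((w,T),open('w9.pkl','wb'))
c=w['img'][130:312,260:390,::-1]; k=3.2;c=cv2.resize(c,None,fx=k,fy=k,interpolation=cv2.INTER_NEAREST)
def circ(Xc,r,col):
    for a in np.linspace(0,6.28,60):
        p=(proj(w,Xc+T[:3,:3]@[r*np.cos(a),r*np.sin(a),0],T)-[260,130])*k; cv2.circle(c,(int(p[0]),int(p[1])),1,col,-1)
o=T[:3,3]
circ(o+T[:3,:3]@[0,0,.047],.018,(0,0,255)); circ(o+T[:3,:3]@[0,0,.091],.018,(0,0,255))
circ(np.array([.506,.0893,.015]),.045,(0,255,0)); circ(np.array([.506,.0893,.077]),.006,(255,0,0))
cv2.imwrite('pics/c9.png',c); print(s['tool_pos'],s['wrist_force']);sh([.506,.0893,.18])
# silhouette widths of yellow cap
h=cv2.cvtColor(w['img'],cv2.COLOR_RGB2HSV);m=((h[...,0]>13)&(h[...,0]<38)&(h[...,1]>90)).astype(np.uint8);k2=np.zeros_like(m);k2[200:330,270:380]=1
cs,_=cv2.findContours(m*k2,cv2.RETR_EXTERNAL,cv2.CHAIN_APPROX_NONE);print(cv2.boundingRect(max(cs,key=cv2.contourArea)))
for z in(.047,.091):
  print(z,proj(w,o+T[:3,:3]@[-.018,0,z],T),proj(w,o+T[:3,:3]@[.018,0,z],T),proj(w,o+T[:3,:3]@[0,-.018,z],T),proj(w,o+T[:3,:3]@[0,.018,z],T))
E
```

```text
tool_pos: [0.539, -0.0626, 0.3016]
wrist_force: [0.7, -0.6, -2.7]
width: 0.405
grasp_force: 60.8
time: 20.05
tool_pos: [0.5053, 0.0879, 0.299]
orientation: [3.141, 0.0, 1.575]
wrist_force: [0.4, -0.0, -1.6]
width: 0.398
grasp_force: 60.8
[0.50533192 0.0879347  0.29896348] [ 0.42354119 -0.0359378  -1.64038642]
shift [0.0014 0.0007 0.1189]
(285, 210, 76, 99)
0.047 [322.46278315 311.15215316] [322.42718873 241.35541189] [283.00917225 277.56686466] [361.89777532 277.60229494]
0.091 [322.58160295 264.77212123] [322.56194442 209.58596293] [292.66620043 237.96944552] [352.48689607 237.98441971]
```

View pics/c9.png

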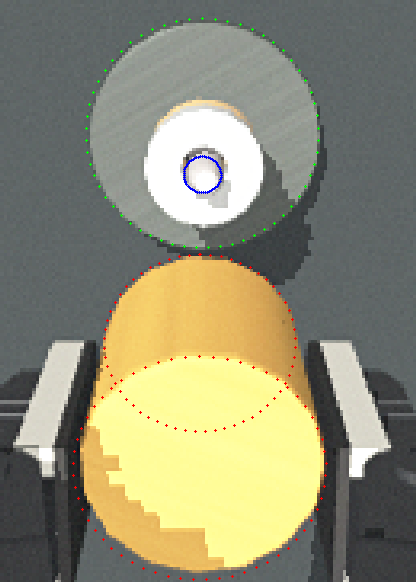

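Cap outline matches the prediction within 0.3 mm, the ring stack is centred on the post, and the base overlay fits. Lowering the cap.

```bash
python3 -m jog '[0.001,0.0005,0.03,0,0,0,0.028,0.001,0.0005,0.07,0,0,0,0.028,0.001,0.0005,0.1,0,0,0,0.028,0.001,0.0005,0.118,0,0,0,0.028,0.001,0.0005,0.118,0,0,0,0.028,0.001,0.0005,0.118,0,0,0,0.028]'|egrep 'pos|wri'
for i in 1 2 3; do python3 -m jog '[0,0,0.002,0,0,0,0.028,0,0,0.004,0,0,0,0.028,0,0,0.004,0,0,0,0.028]'|egrep 'pos|wri'; done
```

```text
tool_pos: [0.506, 0.0894, 0.1811]
wrist_force: [0.3, -0.1, -2.1]
tool_pos: [0.5059, 0.0899, 0.1774]
wrist_force: [0.3, -0.2, -2.3]
tool_pos: [0.5055, 0.0899, 0.1726]
wrist_force: [0.7, -1.3, -2.2]
tool_pos: [0.5058, 0.0898, 0.1686]
wrist_force: [1.5, -1.1, -2.0]
```

```bash
for i in 1 2 ; do python3 -m jog '[0,0,0.0015,0,0,0,0.028,0,0,0.003,0,0,0,0.028,0,0,0.003,0,0,0,0.028]'|egrep 'pos|wri'; done; python3 -m jog '[0,0,0.0003,0,0,0,0.028,0,0,0.0005,0,0,0,0.028,0,0,0.0005,0,0,0,0.028]'|egrep 'pos|wri'
```

```text
tool_pos: [0.506, 0.0896, 0.1657]
wrist_force: [2.8, -3.6, -2.0]
tool_pos: [0.506, 0.0896, 0.1628]
wrist_force: [2.2, -5.1, -2.3]
tool_pos: [0.506, 0.0896, 0.1625]
wrist_force: [3.6, -5.7, 0.2]
```

The post is pushing the cap toward −y and +x, so I'll ease that way.

```bash
python3 -m jog '[-0.0004,0.0003,-0.0003,0,0,0,0.028,-0.0007,0.0004,-0.0003,0,0,0,0.028,-0.0007,0.0004,-0.0003,0,0,0,0.028,-0.0007,0.0004,-0.0003,0,0,0,0.028]'|egrep 'pos|wri'
```

```text
tool_pos: [0.5061, 0.0892, 0.1626]
wrist_force: [2.8, -2.4, -1.9]
```

```bash
python3 -m jog '[-0.0004,0.0003,0,0,0,0,0.028,-0.0007,0.0006,0,0,0,0,0.028,-0.0007,0.0006,0,0,0,0,0.028,-0.0007,0.0006,0,0,0,0,0.028]'|egrep 'pos|wri'
```

```text
tool_pos: [0.5063, 0.0886, 0.1624]
wrist_force: [-0.5, -0.3, -2.8]
```

```bash
for i in 1 2 3; do python3 -m jog '[0,0,0.0002,0,0,0,0.028,0,0,0.0004,0,0,0,0.028,0,0,0.0004,0,0,0,0.028]'|egrep 'pos|wri'; done
```

```text
tool_pos: [0.5066, 0.0885, 0.1621]
wrist_force: [-0.1, 0.6, -2.4]
tool_pos: [0.5066, 0.0885, 0.1617]
wrist_force: [-0.2, 0.2, -2.5]
tool_pos: [0.5066, 0.0885, 0.1614]
wrist_force: [-0.3, 0.4, -2.1]
```

```bash
for i in 1 2 3; do python3 -m jog '[0,0,0.0002,0,0,0,0.028,0,0,0.0003,0,0,0,0.028,0,0,0.0003,0,0,0,0.028]'|egrep 'pos|wri'; done
```

```text
tool_pos: [0.5067, 0.0885, 0.1611]
wrist_force: [0.7, 0.7, -1.5]
tool_pos: [0.5067, 0.0885, 0.1609]
wrist_force: [0.0, 0.1, 0.4]
tool_pos: [0.5067, 0.0885, 0.1606]
wrist_force: [-0.7, -0.6, 1.7]
```

```bash
for i in 1 2; do python3 -m jog '[0,0,0.0002,0,0,0,0.028,0,0,0.0005,0,0,0,0.028,0,0,0.0005,0,0,0,0.028]'|egrep 'pos|wri'; done
```

```text
tool_pos: [0.5068, 0.0885, 0.1602]
wrist_force: [-2.1, -0.6, 4.3]
tool_pos: [0.5069, 0.0885, 0.1599]
wrist_force: [-1.2, -0.4, 7.8]
```

```bash
python3 -m jog '[0,0,0.0002,0,0,0,0.028,0,0,0.0003,0,0,0,0.028,0,0,0.0003,0,0,0,0.028,0,0,0.0003,0,0,0,0.028]'|egrep 'pos|wri'; python3 -m jog '[0,0,0,0,0,0,0.028,0,0,0,0,0,0,0.028,0,0,0,0,0,0,0.028,0,0,0,0,0,0,0.028]'|egrep 'time|wri'; python3 -m jog '[0,0,0,0,0,0,0.028,0,0,0,0,0,0,0.028,0,0,0,0,0,0,0.028,0,0,0,0,0,0,0.028]'|egrep 'time|wri'
```

```text
tool_pos: [0.5069, 0.0885, 0.1597]
wrist_force: [-0.9, -0.5, 8.6]
time: 26.5
wrist_force: [-2.1, -1.2, 9.9]
time: 26.9
wrist_force: [-1.6, -0.7, 8.3]
```

```bash
python3 -m jog '[0,0,-0.0005,0,0,0,0.028,0,0,-0.001,0,0,0,0.028,0,0,-0.0014,0,0,0,0.028,0,0,-0.0014,0,0,0,0.028]'|egrep 'pos|wri'
python3 -m jog '[0,0,0,0,0,0,0.045,0,0,0,0,0,0,0.06,0,0,0,0,0,0,0.085,0,0,0,0,0,0,0.085,0,0,0,0,0,0,0.085]'|egrep 'pos|wri|wid'
python3 -m jog '[0,0,-0.02,0,0,0,0.085,0,0,-0.05,0,0,0,0.085,0,0,-0.09,0,0,0,0.085,0,0,-0.13,0,0,0,0.085,0,0,-0.13,0,0,0,0.085,0,0,-0.13,0,0,0,0.085]'
python3 - <<'E'
from h import *
s=readout.state();T=pose(s);w=grab_frame('wrist')
c=w['img'][120:300,240:420,::-1]; k=3;c=cv2.resize(c,None,fx=k,fy=k,interpolation=cv2.INTER_NEAREST)
for z in (.069,.113):
  for a in np.linspace(0,6.28,60):
    p=(proj(w,[.5063+.018*np.cos(a),.089+.018*np.sin(a),z],T)-[240,120])*k; cv2.circle(c,(int(p[0]),int(p[1])),1,(0,0,255),-1)
cv2.imwrite('pics/c10.png',c)
E
```

```text
tool_pos: [0.5067, 0.0885, 0.1606]
wrist_force: [0.1, -0.7, 2.8]
tool_pos: [0.5066, 0.0885, 0.1605]
wrist_force: [0.8, -0.7, -0.1]
width: 0.993
time: 28.4
tool_pos: [0.5069, 0.0885, 0.2913]
orientation: [3.14, -0.0, 1.576]
wrist_force: [-0.7, -0.2, -1.1]
width: 0.996
grasp_force: 0.0
```

View pics/c10.png

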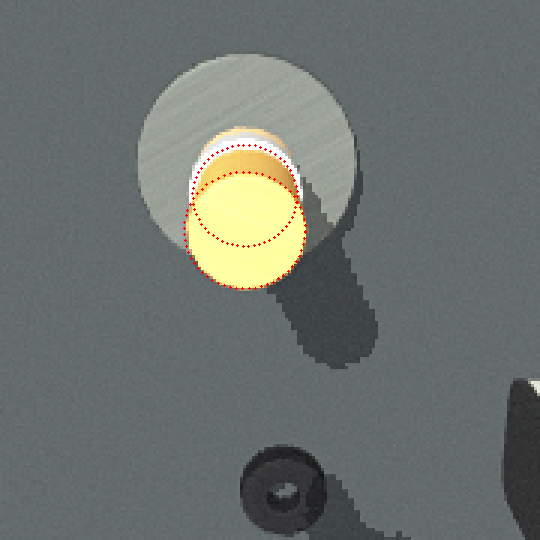

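The cap stands upright at the predicted place (246,231), on the ring and spacer. The gripper is clear.

```bash
python3 -c "
from station import workorder
print(workorder.job_done())"
```

```text
the job is handed in; nothing more can be done
None
```

The spacer, clamp ring and cap are stacked on the post; the cap was pressed with about 11 N (worked out from the wrist force plus the cap's weight) for about 1 s, then let go, and the job was handed in at about 28 s with no verdict returned.

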